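# Find the spacer that fills the gap beside the iris mount

## Robot

A 7-joint arm with a two-finger parallel gripper is mounted at the origin on the work surface. World frame = base frame: x ahead of the robot, y to its left, z up, the work surface at z = 0. Lengths are in m, angles in rad, forces in N, time in s.
With the tool pointing down it reaches from about 0.4 to 0.85 m from the base axis. Payload 4.5 kg.
Tool frame: the origin (TCP) lies between the finger pads; the fingertips stand 19 mm ahead of it and the grasp point (between the pads) is the TCP (r.nose_length is the distance from the TCP to the fingertips, in m); z points along the fingers, x is the direction in which the jaws open and shut, and the axes are right-handed (so a half turn about z gives the same grasp; the last joint's range is limited). The gripper opens to 88 mm and grips with 3 to 60 N. Pads are 18 mm wide; open, the fingers measure 123 mm over their backs; the gripper's body (75 mm by 187 mm) begins 45 mm behind the grasp point.
Start: joints at [1.319, 0.689, -0.195, 1.565, 0.157, 0.902, -0.215], TCP at [0.176, -0.6, 0.258] pointing down, gripper open.
Joint ranges: [-3.01, 3.01], [-0.46, 2.08], [-1.47, 1.51], [0.13, 2.56], [-1, 4.14], [0.04, 2.09], [-2.66, 2.66]. Speed limits (rad/s): [2.57, 2.57, 3.14, 3.14, 3.14, 3.14, 3.14].

## Interface

Orientations are given as a unit quaternion [x, y, z, w].
In Python, from plant import get_state, vision, r gives the robot as it stands.
- The arm moves only by the tool play_rows, never from a script. Its argument "deltas" is a list that holds one entry, the list of rows, each a list of 7 numbers: the gripper command: -1 is fully open, 1 is shut, values between are in proportion, then the shift along the tool's x, y, z normalised to -1 to 1, where 1 is 300 mm, then the turn, a rotation vector about the tool's x, y, z normalised to -1 to 1, where 1 is pi rad. A call has 1 to 5 rows; each row is the pose to reach, as a shift and turn from the pose measured when the call began, along the tool's axes at that moment, turning the shorter way round; what a row does not reach only later rows make up. A row lasts 1/8 s, in which the tool goes at most 62.5 mm and 10.7 degrees, less where a joint would pass 70% of its speed; a pose out of reach is approached as far as the arm can. A call with a number of a shift or a turn outside -1 to 1 is refused whole. A call with a gripper value outside its range is refused whole. The fingers move at their own pace and stop on an object; "force" is the grip in N (left out, the last holds). Time passes only in rows, so rows that repeat a pose let the fingers close. It gives the time, the measured TCP pose, the force and the opening at its end, in the units of the state.
- get_state(): the state, without advancing time (a new reading comes with each control period).
- vision.snapshot(name): name is "scene" or "top" or "wrist"; returns the picture (384x512x3 uint8, red, green, blue); there is no depth.
- vision.camera_model(name): a dict with "vfov" (degrees; the focal length in pixels is half the picture's height over the tangent of half this angle, whatever the lens; pixels are square), "cx", "cy" (the principal point, pixels), "world_to_cam" (4x4, takes a point from world to camera coordinates). Camera axes: x right, y up, looking along -z (the intrinsics and any distortion apply to the point x, -y, -z); pixel columns grow to the right and rows downward; lengths in m; the calibration is good to about 2 mm. A picture is of the moment at which its call begins: read the wrist's pose just before it. camera_model takes no time and is no camera call; for the wrist camera it gives the pose at the moment of the call.
- r.finish_job(): hands the job in, once; it reports no verdict.
The state is a dict: "clock": time; "q": joint angles; "qd": joint speeds; "joint_torque": joint torques, N m; "tool_pos": TCP position; "eef_rot": TCP orientation; "contact_force": force on the tool from outside, world axes, zero at the start; "moment": the same for the moment, N m; "opening": opening from 0.0 (shut) to 1.0 (fully open).
Only numpy, scipy, OpenCV 4.12 (cv2) and the standard library are available. Lean on these libraries where they do the work, as an engineer would, in place of code of your own. Each camera call takes 0.05 s, during which the arm holds its last target.

## Task

One iris mount stands in the row between the two steel stops, leaving a gap between it and the front stop. Find by feel which of the three spacer blocks fills that gap (the one that goes in and holds the sprung brass pad of the front stop pushed back) and set it upright in the gap, fully down on the table and in line with the row, without ramming it. Leave the other two spacers standing upright on the table and do not disturb the loose things around.

Things in the scene. Friction and masses are not known exactly. Their poses are not given: they have to be found in the camera images.
- row: Two fixed steel stop blocks standing on the table in line along the row's own y, each 50 mm wide (x) and 40 mm tall. Origin at table level: the front stop fills y -130 to -95 mm, the rear stop y +87 to +109 mm. The mount in use stands between them against the rear stop; the gap left between it and the front stop's hard face is 57, 62 or 67 mm, 2 mm more than the spacer that fills it. The gap's floor is the table top, its sides (+-x) are open.
- stop_face (a point): Centre of the bottom edge of the front stop's gap face (vertical, 50 mm wide, 40 mm tall, its top 18 mm sloping back by 6 mm as a lead-in); axes as the row's, the gap extends from here along +y. The next longer spacer cannot enter; the next shorter one goes in loosely and does not press the pad.
- pad (a joint): Sprung brass pressure pad in the front stop (40 mm wide, 38 mm tall, its top 18 mm sloping back by 6 mm as a lead-in). 0 m: its front face stands 5 mm out of the stop's gap face into the gap; 0.005 m: pushed back flush with that face. Spring 2.2 N at 0, 6.8 N at 0.005. The spacer that fills the gap holds it back by about 0.003 m and is pressed against the mount by it.
- mount_a: Iris mount, screwed down, one of three: black foot 50 mm wide (own x), 40 mm tall, 115, 120 or 125 mm long, reaching from the origin (rear end of the foot, centre, table level) along -y; an upright ring 86 mm across, its top 141 mm above the table, stands on the foot 45 mm from the rear end. One mount, picked anew each time, is in the row with its rear end against the row's rear stop; the other two are parked elsewhere, with the same yaw.
- mount_a_face (a point): Centre of the bottom edge of that mount's front face (vertical, 50 mm wide, 40 mm tall, its top 12 mm sloping back by 4 mm as a lead-in), which looks along the mount's -y. For the mount in the row this is the far side of the gap.
- mount_b: Iris mount, screwed down, one of three: black foot 50 mm wide (own x), 40 mm tall, 115, 120 or 125 mm long, reaching from the origin (rear end of the foot, centre, table level) along -y; an upright ring 86 mm across, its top 141 mm above the table, stands on the foot 45 mm from the rear end. One mount, picked anew each time, is in the row with its rear end against the row's rear stop; the other two are parked elsewhere, with the same yaw.
- mount_b_face (a point): Centre of the bottom edge of that mount's front face (vertical, 50 mm wide, 40 mm tall, its top 12 mm sloping back by 4 mm as a lead-in), which looks along the mount's -y. For the mount in the row this is the far side of the gap.
- mount_c: Iris mount, screwed down, one of three: black foot 50 mm wide (own x), 40 mm tall, 115, 120 or 125 mm long, reaching from the origin (rear end of the foot, centre, table level) along -y; an upright ring 86 mm across, its top 141 mm above the table, stands on the foot 45 mm from the rear end. One mount, picked anew each time, is in the row with its rear end against the row's rear stop; the other two are parked elsewhere, with the same yaw.
- mount_c_face (a point): Centre of the bottom edge of that mount's front face (vertical, 50 mm wide, 40 mm tall, its top 12 mm sloping back by 4 mm as a lead-in), which looks along the mount's -y. For the mount in the row this is the far side of the gap.
- spacer_p: Loose dark grey metal spacer block standing upright: 36 mm wide (own x), 70 mm tall (z), length along its own y 55, 60 or 65 mm: the three spacers all differ and nothing marks which is which; feel it out. Origin: centre of the underside. About 0.3 kg. It is the same either way round.
- spacer_q: Loose dark grey metal spacer block standing upright: 36 mm wide (own x), 70 mm tall (z), length along its own y 55, 60 or 65 mm: the three spacers all differ and nothing marks which is which; feel it out. Origin: centre of the underside. About 0.3 kg. It is the same either way round.
- spacer_r: Loose dark grey metal spacer block standing upright: 36 mm wide (own x), 70 mm tall (z), length along its own y 55, 60 or 65 mm: the three spacers all differ and nothing marks which is which; feel it out. Origin: centre of the underside. About 0.3 kg. It is the same either way round.
- iris_post: Bystander: loose small iris on a steel post, 60 x 75 mm base, 126 mm tall; origin under its centre. Leave alone.
- optics_case: Bystander: loose flat white plastic optics case, 90 x 70 x 28 mm; origin under its centre. Leave alone.
- hex_driver: Bystander: loose black-handled screwdriver, 170 mm, lying along its own x. Leave alone.
There are look-alikes about, which are no part of the job. Leave any orange look-alike of the spacer_p alone. Leave any green look-alike of the spacer_q alone.

How it is judged:
At the end, for the whole second after the job is handed in: One spacer stands in the gap and holds the pad back by over 2.5 mm; it lies within 8 mm of the row's centre line, turned under 0.08 rad from the row. All three spacers are upright (0.06 rad), down on the table (4 mm) and at rest (((y of spacer_p in the frame of stop_face between 0.022 and 0.042 m and x of spacer_p in the frame of stop_face between -0.008 and 0.008 m and angle between the y axis of spacer_p and the y axis of row, either way round below 0.08 rad) or (y of spacer_q in the frame of stop_face between 0.022 and 0.042 m and x of spacer_q in the frame of stop_face between -0.008 and 0.008 m and angle between the y axis of spacer_q and the y axis of row, either way round below 0.08 rad) or (y of spacer_r in the frame of stop_face between 0.022 and 0.042 m and x of spacer_r in the frame of stop_face between -0.008 and 0.008 m and angle between the y axis of spacer_r and the y axis of row, either way round below 0.08 rad)) and value of joint pad above 0.0025 m and angle between each of spacer_p, spacer_q, spacer_r's own z axis and vertical below 0.06 rad and height (world z) of spacer_p between -0.004 and 0.004 m and linear speed of each of spacer_p, spacer_q, spacer_r below 0.01 m/s and height (world z) of spacer_q between -0.004 and 0.004 m and height (world z) of spacer_r between -0.004 and 0.004 m); the robot touches nothing.
It fails at once if the iris post is shifted by more than 20 mm (distance of iris_post from where it was at the start of the episode above 0.02 m).
It fails at once if the optics case is shifted by more than 20 mm (distance of optics_case from where it was at the start of the episode above 0.02 m).
It fails at once if the hex driver is shifted by more than 20 mm (distance of hex_driver from where it was at the start of the episode above 0.02 m).
It fails at once if a spacer is rammed (over 80 N) against the row or a mount (contact force between any of spacer_p, spacer_q, spacer_r and row above 80 N or contact force between any of spacer_p, spacer_q, spacer_r and mount_a above 80 N or contact force between any of spacer_p, spacer_q, spacer_r and mount_b above 80 N or contact force between any of spacer_p, spacer_q, spacer_r and mount_c above 80 N).
It also fails if it takes over 69 s, if anything falls off the work surface, if the arm or the gripper's body presses on something with over 40 N, if the wrist force passes 120 N, or if a joint passes its speed limit or range.

## Working session

There is one attempt and no reset: what is moved stays moved. The work goes in short steps, Python scripts to look and compute and a tool call to move; the robot and the scene stay as the last step left them, time stands still between calls to the robot, and variables do not carry over. Pictures are saved under pics/ and viewed, and the job is handed in when it is done.

Besides the shell and the picture viewer there is one more tool, called after "Emit:" in YAML: its name, and indented under it one key for each argument. play_rows: Moves the arm, as the interface text tells. Scaled input: -1 to 1 covers 300 mm each way for a shift and pi rad each way for a turn. Its arguments: {"type":"object","properties":{"deltas":{"type":"array"},"force":{"type":"number"}},"required":["deltas"]}

```bash
ls -la; mkdir -p pics
python3 - <<'E'
from plant import get_state, vision, r
import cv2, numpy as np
s=get_state(); print({k:np.round(v,3).tolist() for k,v in s.items()})
for n in ["scene","top","wrist"]:
    m=vision.camera_model(n); print(n,{k:np.round(v,4).tolist() if not isinstance(v,str) else v for k,v in m.items()})
    im=vision.snapshot(n); cv2.imwrite(f"pics/{n}0.png",im[:,:,::-1])
E
```

```text
total 12
drwxr-xr-x  3 agent agent 4096 Dec  7 08:34 .
drwxr-xr-x 23 root  root  4096 Dec  7 08:34 ..
drwxr-xr-x  2 agent agent 4096 Dec  7 08:34 pics
{'clock': 0.0, 'q': [1.319, 0.69, -0.195, 1.566, 0.157, 0.902, -0.215], 'qd': [-0.0, -0.0, 0.001, -0.001, 0.0, -0.0, -0.001], 'joint_torque': [0.001, -52.756, -1.267, -15.343, -0.053, 0.007, 0.0], 'tool_pos': [0.176, -0.599, 0.257], 'eef_rot': [0.801, -0.599, -0.001, -0.0], 'contact_force': [0.069, 0.208, 0.154], 'moment': [0.02, 0.01, 0.032], 'opening': 1.0}
scene {'vfov': 43.5204, 'cx': 255.4001, 'cy': 193.3676, 'world_to_cam': [[0.7473, 0.6645, 0.0057, -0.379], [-0.5191, 0.5783, 0.6294, 0.2505], [0.4149, -0.4733, 0.7771, -1.4899], [0.0, 0.0, 0.0, 1.0]]}
top {'vfov': 57.276, 'cx': 255.4494, 'cy': 189.4222, 'world_to_cam': [[-0.0251, -0.9997, 0.0036, -0.0321], [0.9806, -0.0239, 0.1946, -0.5265], [-0.1945, 0.0084, 0.9809, -0.8467], [0.0, 0.0, 0.0, 1.0]]}
wrist {'vfov': 64.3123, 'cx': 252.5521, 'cy': 190.138, 'world_to_cam': [[0.2816, -0.9595, -0.002, -0.623], [0.909, 0.2674, -0.3197, 0.0437], [0.3073, 0.0882, 0.9475, -0.391], [0.0, 0.0, 0.0, 1.0]]}
```

View pics/scene0.png

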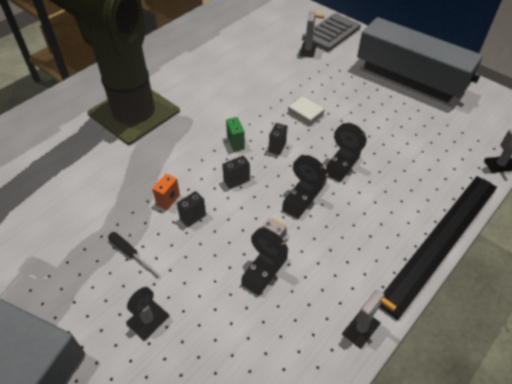

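View pics/top0.png

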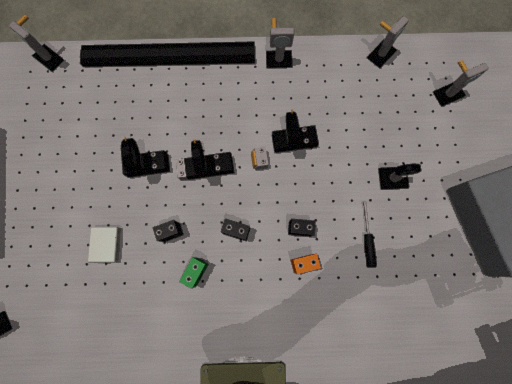

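View pics/wrist0.png

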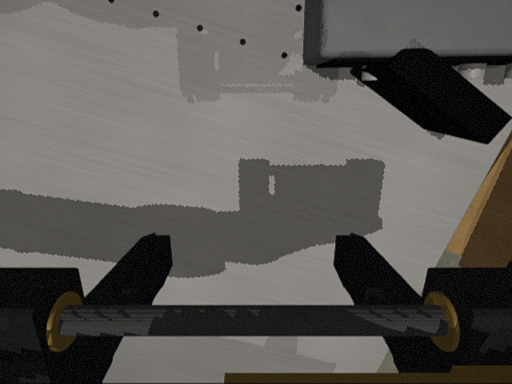

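```bash
cat > h.py <<'E'
import numpy as np, cv2
from scipy.spatial.transform import Rotation as R
def ray(m,u,v):
    f=192/np.tan(np.radians(m["vfov"]/2)); W=np.array(m["world_to_cam"])
    d=np.array([(u-m["cx"])/f,-(v-m["cy"])/f,-1.0]); return -W[:3,:3].T@W[:3,3], W[:3,:3].T@d
def pt(m,u,v,z):
    c,d=ray(m,u,v); return c+d*(z-c[2])/d[2]
def px(m,p):
    f=192/np.tan(np.radians(m["vfov"]/2)); W=np.array(m["world_to_cam"]); q=W[:3,:3]@np.array(p)+W[:3,3]
    return m["cx"]+f*q[0]/-q[2], m["cy"]-f*q[1]/-q[2]
def snap(n,name):
    from plant import vision
    m=vision.camera_model(n); im=vision.snapshot(n)[:,:,::-1].copy()
    cv2.imwrite(f"pics/{name}.png",im); np.save(f"pics/{name}.npy",np.array([m],dtype=object),allow_pickle=True); return m,im
def load(name): return np.load(f"pics/{name}.npy",allow_pickle=True)[0], cv2.imread(f"pics/{name}.png")
def plan(p,yaw,tiltR=None):
    """normalised shift/turn to get TCP to p with tool down, tool x at yaw (mod pi)"""
    from plant import get_state
    s=get_state(); Rc=R.from_quat(s["eef_rot"]); 
    best=None
    for k in (0,1):
        y=yaw+k*np.pi; X=np.array([np.cos(y),np.sin(y),0]); Z=np.array([0,0,-1.]); Y=np.cross(Z,X)
        rv=(Rc.inv()*R.from_matrix(np.c_[X,Y,Z])).as_rotvec()
        if best is None or np.linalg.norm(rv)<np.linalg.norm(best): best=rv
    sh=Rc.inv().apply(np.array(p)-s["tool_pos"])
    print("clock",round(s["clock"],2),"pos",np.round(s["tool_pos"],4),"shift",np.round(sh/0.3,4),"turn",np.round(best/np.pi,4),"F",np.round(s["contact_force"],1),"op",round(s["opening"],4))
E
python3 - <<'E'
from h import *
from plant import vision
m=vision.camera_model("top"); im=cv2.imread("pics/top0.png")
np.save("pics/top0.npy",np.array([m],dtype=object),allow_pickle=True)
c=cv2.resize(im[120:290,90:340],None,fx=3.2,fy=3.2,interpolation=cv2.INTER_CUBIC); cv2.imwrite("pics/topz.png",c)
for n,u,v,z in [("p1",167,231,.07),("p2",236,229,.07),("p3",302,228,.07),("gapc",244,161,.04),("rear",182,168,.04),("front",260,158,.04),("case",103,245,.028),("green",194,273,.07),("orange",306,264,.07),("mount r",152,162,.04),("mount l",302,138,.04)]:
    print(n,np.round(pt(m,u,v,z),3))
E
```

```text
p1 [0.424 0.174 0.07 ]
p2 [0.424 0.005 0.07 ]
p3 [ 0.423 -0.157  0.07 ]
gapc [ 0.605 -0.017  0.04 ]
rear [0.59  0.146 0.04 ]
front [ 0.612 -0.059  0.04 ]
case [0.396 0.346 0.028]
green [0.322 0.107 0.07 ]
orange [ 0.336 -0.162  0.07 ]
mount r [0.608 0.225 0.04 ]
mount l [ 0.665 -0.173  0.04 ]
```

View pics/topz.png

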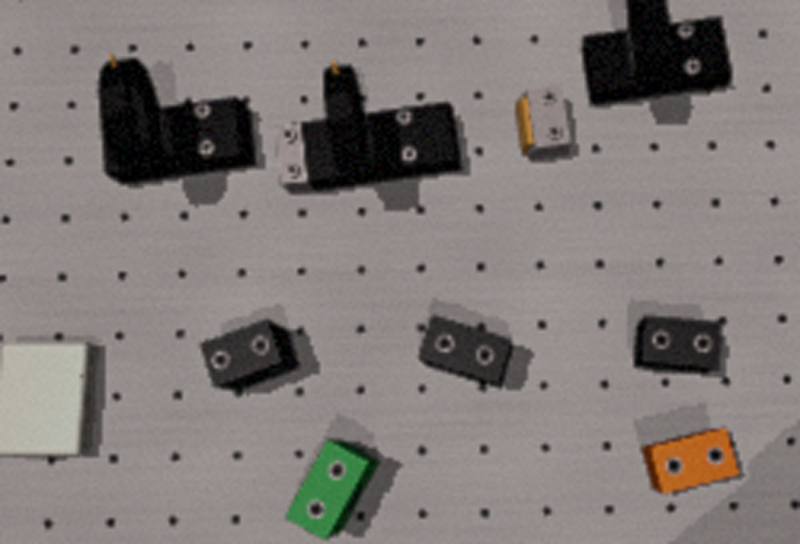

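Run:
```python
from h import *
from plant import vision,get_state
s=get_state(); m=vision.camera_model("wrist"); W=np.array(m["world_to_cam"]); c=-W[:3,:3].T@W[:3,3]
Rc=R.from_quat(s["eef_rot"])
print("cam in tool",Rc.inv().apply(c-s["tool_pos"]), "fwd in tool",Rc.inv().apply(-W[2,:3]),"right",Rc.inv().apply(W[0,:3]))
print(Rc.as_matrix().round(2))
for y in (0.107,0.0,np.pi/2): plan((0.56,-0.02,0.30),y)
```

```text
cam in tool [-0.00082564 -0.08341529 -0.12622381] fwd in tool [-5.11829452e-04  3.19628258e-01  9.47542883e-01] right [9.99999808e-01 4.93463791e-04 3.73708028e-04]
[[ 0.28 -0.96 -0.  ]
 [-0.96 -0.28  0.  ]
 [-0.    0.   -1.  ]]
clock 0.15 pos [ 0.1761 -0.5992  0.2571] shift [-1.4916 -1.7723 -0.1411] turn [-3.00e-04  4.00e-04 -4.43e-01] F [ 0.6 -0.5 -0.4] op 0.9994
clock 0.15 pos [ 0.1761 -0.5992  0.2571] shift [-1.4916 -1.7723 -0.1411] turn [-3.00e-04  4.00e-04 -4.09e-01] F [ 0.6 -0.5 -0.4] op 0.9994
clock 0.15 pos [ 0.1761 -0.5992  0.2571] shift [-1.4916 -1.7723 -0.1411] turn [0.0001 0.0004 0.091 ] F [ 0.6 -0.5 -0.4] op 0.9994
```

Emit:
play_rows:
  deltas:
    - [[-1,-0.2,-0.18,-0.03,0,0,0],[-1,-0.4,-0.36,-0.06,0,0,0],[-1,-0.6,-0.54,-0.1,0,0,0],[-1,-0.75,-0.7,-0.14,0,0,0.05],[-1,-0.9,-0.84,-0.14,0,0,0.09]]

```text
clock: 0.78
tool_pos: [0.3152, -0.3203, 0.2951]
eef_rot: [-0.707, 0.708, 0.0, 0.001]
contact_force: [0.6, 0.1, -0.9]
opening: 0.995
```

```bash
python3 -c "
from h import *
plan((0.47,-0.01,0.3),np.pi/2)"
```

```text
clock 0.78 pos [ 0.3152 -0.3203  0.2951] shift [-1.0353 -0.5142 -0.0151] turn [-0.0002  0.0003 -0.0005] F [ 0.6  0.1 -0.9] op 0.9951
```

Emit:
play_rows:
  deltas:
    - [[-1,-0.2,-0.1,0,0,0,0],[-1,-0.4,-0.2,0,0,0,0],[-1,-0.6,-0.3,0,0,0,0],[-1,-0.8,-0.4,0,0,0,0],[-1,-1,-0.5,-0.015,0,0,0]]

```text
clock: 1.4
tool_pos: [0.455, -0.0409, 0.2986]
eef_rot: [-0.707, 0.708, 0.0, 0.0]
contact_force: [0.4, -1.0, -0.4]
opening: 0.999
```

Emit:
play_rows:
  deltas:
    - [[-1,-0.08,-0.03,0,0,0,0],[-1,-0.08,-0.03,0,0,0,0]]

```text
clock: 1.65
tool_pos: [0.4646, -0.0145, 0.2984]
eef_rot: [0.708, -0.706, -0.0, -0.001]
contact_force: [-0.2, -0.6, -0.1]
opening: 0.998
```

```bash
python3 -c "
from h import *
plan((0.47,-0.01,0.3),np.pi/2)
m,im=snap('wrist','w1')
cv2.imwrite('pics/w1z.png',cv2.resize(im,(800,600),interpolation=cv2.INTER_CUBIC))"
```

```text
clock 1.65 pos [ 0.4646 -0.0145  0.2984] shift [-0.0151 -0.0182 -0.0053] turn [-0.0001  0.0005  0.0011] F [-0.2 -0.6 -0.1] op 0.9983
```

View pics/w1z.png

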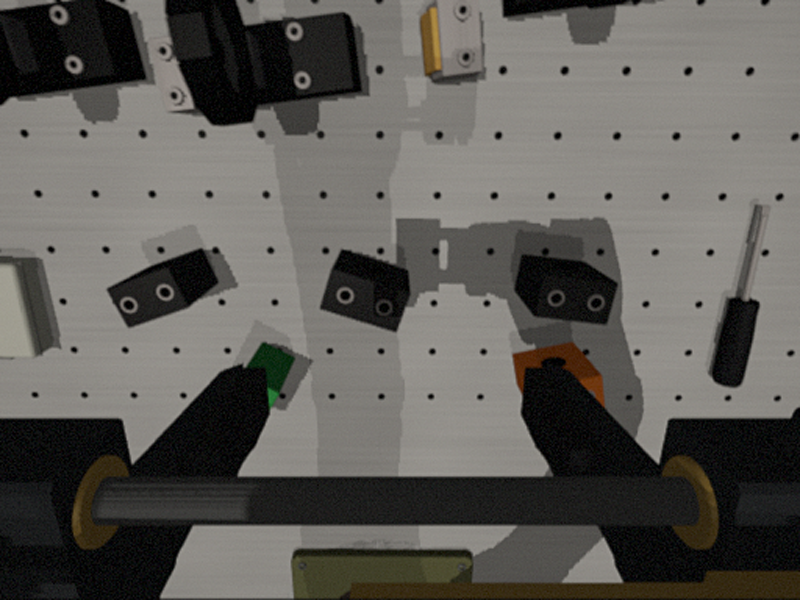

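```bash
python3 -c "
from h import *
m,im=load('w1')
g=lambda a:cv2.convertScaleAbs(a,alpha=2.2,beta=10)
a=cv2.resize(g(im[155:215,60:280]),None,fx=3.6,fy=3.6,interpolation=cv2.INTER_CUBIC)
b=cv2.resize(g(im[155:215,200:420]),None,fx=3.6,fy=3.6,interpolation=cv2.INTER_CUBIC)
cv2.imwrite('pics/c1.png',np.vstack([a,b]))
c=cv2.resize(g(im[0:85,95:315]),None,fx=3.6,fy=3.6,interpolation=cv2.INTER_CUBIC)
cv2.imwrite('pics/c2.png',c)"
```

```text
(no output)
```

View pics/c1.png

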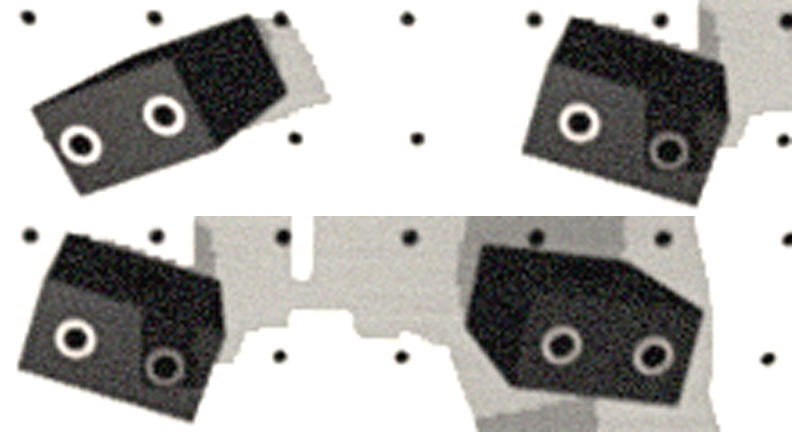

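View pics/c2.png

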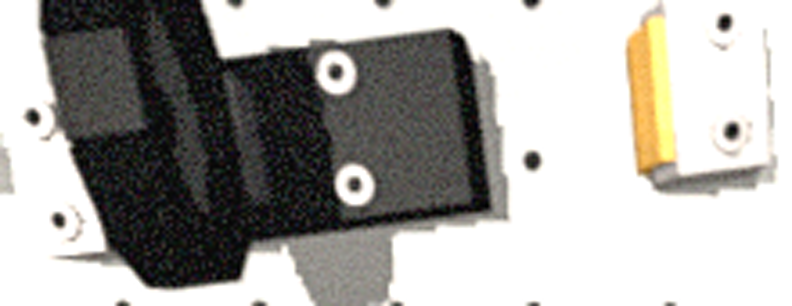

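```bash
cat > m1.py <<'E'
from h import *
m,im=load('w1')
def P(o,x,y,z,s=3.6): return pt(m,o[0]+(x+.5)/s-.5,o[1]+(y+.5)/s-.5,z)[:2]
S={'s1':((60,155),[(33,108),(172,60),(219,146),(82,194)]),
   's2':((60,155),[(523,153),(552,64),(727,118),(697,206)]),
   's3':((200,155),[(513,385-216),(540,290-216),(702,312-216),(678,405-216)])}
for n,(o,c) in S.items():
    q=np.array([P(o,*k,.07) for k in c]); e=np.linalg.norm(q-np.roll(q,-1,0),axis=1)
    print(n,"c",q.mean(0).round(4),"edges mm",(e*1e3).round(1), 'yaws',[round(float(np.arctan2(*(q[(i+1)%4]-q[i])[::-1])),3) for i in range(4)])
o=(95,0)
A=P(o,448,32,.04);B=P(o,471,208,.04); print("mount top edge",A,B,np.linalg.norm(A-B))
C=P(o,766,30,.04);D=P(o,770,165,.04); print("stop rear edge",C,D)
E=P(o,653,3,.04);F=P(o,674,165,.04); print("stop front edge",E,F)
print("mount screws",P(o,336,72,.04),P(o,355,184,.04))
print("stop screws",P(o,724,22,.04),P(o,732,131,.04))
print("rear stop screws",P(o,34,118,.04),P(o,58,220,.04))
E
python3 m1.py; python3 -c "
from h import *
m,im=load('w1')
g=lambda a:cv2.convertScaleAbs(a,alpha=1.3,beta=0)
cv2.imwrite('pics/c3.png',cv2.resize(g(im[0:85,85:315]),None,fx=3.4,fy=3.4,interpolation=cv2.INTER_CUBIC))"
```

```text
s1 c [0.4275 0.1802] edges mm [52.4 32.5 53.2 33.2] yaws [-1.241, -2.778, 1.914, 0.341]
s2 c [0.4251 0.0102] edges mm [33.6 61.6 33.9 62.9] yaws [-0.339, -1.88, 2.84, 1.256]
s3 c [ 0.427  -0.1557] edges mm [34.5 55.8 33.9 58.3] yaws [-0.167, -1.705, 3.047, 1.447]
mount top edge [0.6301922  0.02435735] [0.58037395 0.0185385 ] 0.0501569261704751
stop rear edge [ 0.63099929 -0.07340807] [ 0.59325319 -0.07696255]
stop front edge [ 0.63814642 -0.03848303] [ 0.59316493 -0.04641063]
mount screws [0.61916571 0.05952615] [0.58733623 0.05549494]
stop screws [ 0.63311988 -0.06039866] [ 0.60297779 -0.06437652]
rear stop screws [0.6060419  0.15542567] [0.57640947 0.15217364]
```

View pics/c3.png

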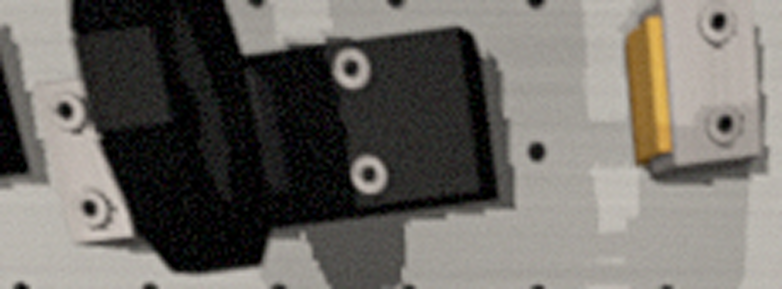

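```bash
python3 -c "
from h import *
m,im=load('w1')
for r in [[(380,70),(502,70.5),(564,71),(626,71),(688,71),(750,71)],[(24,133),(82,133),(142,133),(202,133),(380,135),(439,135),(498,135),(558,135),(617,136),(676,136),(736,136),(796,136)],[(38,194),(95,194),(153,194),(210,194),(266,195),(323,195),(380,195),(437,195),(494,196),(551,196),(608,196),(665,196),(722,196)]]:
    q=np.array([pt(m,(u+.5)*.64-.5,(v+.5)*.64-.5,0)[:2] for u,v in r]); print((q*1e3).round(1).tolist())
"
```

```text
[[598.7, -0.7], [598.6, -99.4], [598.4, -149.6], [598.6, -199.7], [598.7, -249.8], [598.9, -299.9]]
[[549.6, 299.6], [549.8, 250.7], [549.9, 200.1], [550.1, 149.5], [548.9, -0.3], [549.1, -50.0], [549.2, -99.7], [549.4, -150.2], [548.8, -200.0], [548.9, -249.7], [549.1, -300.1], [549.2, -350.6]]
[[499.1, 299.7], [499.2, 249.7], [499.4, 198.8], [499.6, 148.9], [498.9, 99.9], [499.0, 49.9], [499.2, -0.0], [499.3, -49.9], [498.6, -99.9], [498.8, -149.8], [499.0, -199.7], [499.1, -249.5], [499.3, -299.4]]
```

```bash
python3 -c "
from h import *
from plant import get_state
print(np.round(get_state()['q'],2))
plan((0.4275,0.1802,0.12),0.342)"
```

```text
[ 0.02  0.42 -0.13  1.98  0.08  0.74 -1.72]
clock 1.7 pos [ 0.4638 -0.0167  0.2983] shift [-0.6563  0.1205  0.5947] turn [ 2.000e-04 -0.000e+00  3.912e-01] F [ 0.2 -0.9 -0.1] op 1.0001
```

Emit:
play_rows:
  deltas:
    - [[-1,-0.13,0.02,0,0,0,-0.06],[-1,-0.26,0.05,0,0,0,-0.12],[-1,-0.4,0.07,0,0,0,-0.18],[-1,-0.53,0.1,0.1,0,0,-0.24],[-1,-0.65,0.12,0.2,0,0,-0.3]]

```text
clock: 2.33
tool_pos: [0.4279, 0.177, 0.238]
eef_rot: [0.95, -0.311, 0.0, 0.0]
contact_force: [0.7, 0.2, 0.1]
opening: 1.004
```

```bash
python3 -c "
from h import *
plan((0.4275,0.1802,0.16),0.342)"
```

```text
clock 2.33 pos [0.4279 0.177  0.238 ] shift [-0.0074 -0.0079  0.2598] turn [ 2.000e-04 -1.000e-04 -3.101e-01] F [0.7 0.2 0.1] op 1.0036
```

Emit:
play_rows:
  deltas:
    - [[-0.4,-0.007,-0.008,0.06,0,0,-0.06],[-0.4,-0.007,-0.008,0.13,0,0,-0.12],[-0.4,-0.007,-0.008,0.2,0,0,-0.18],[-0.4,-0.007,-0.008,0.26,0,0,-0.24],[-0.4,-0.007,-0.008,0.26,0,0,-0.31]]

```text
clock: 2.95
tool_pos: [0.4274, 0.1771, 0.1587]
eef_rot: [0.988, 0.152, -0.001, 0.002]
contact_force: [-0.4, -0.4, 0.6]
opening: 0.699
```

Emit:
play_rows:
  deltas:
    - [[-0.4,0,0,0,0,0,-0.007]]

```text
clock: 3.08
tool_pos: [0.4276, 0.1748, 0.1584]
eef_rot: [0.987, 0.161, -0.002, 0.002]
contact_force: [0.5, -0.9, -0.1]
opening: 0.7
```

```bash
python3 -c "
from h import *
plan((0.4275,0.1802,0.052),0.342)
m,im=snap('wrist','w2')
cv2.imwrite('pics/w2z.png',cv2.convertScaleAbs(cv2.resize(im,(800,600),interpolation=cv2.INTER_CUBIC),alpha=1.6))"
```

```text
clock 3.08 pos [0.4276 0.1748 0.1584] shift [ 0.0069 -0.0186  0.3546] turn [ 0.0013  0.0014 -0.0056] F [ 0.5 -0.9 -0.1] op 0.7004
```

View pics/w2z.png

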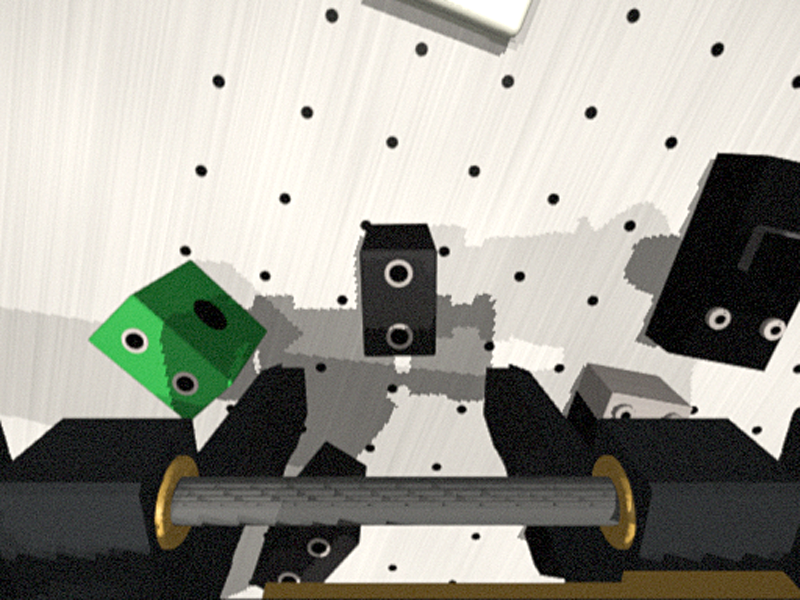

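```bash
python3 -c "
from h import *
m,im=load('w2')
c=[(361,250),(436,250),(435,355),(364,357)]
q=np.array([pt(m,(u+.5)*.64-.5,(v+.5)*.64-.5,.07)[:2] for u,v in c]); print(q.mean(0), np.linalg.norm(q-np.roll(q,-1,0),axis=1))
d=(q[0]+q[1]-q[2]-q[3]); print(np.arctan2(d[1],d[0])-np.pi/2)
x,y=q.mean(0); plan((x,y,0.052),np.arctan2(d[1],d[0])-np.pi/2)"
```

```text
[0.42675815 0.18267049] [0.03441725 0.0530669  0.03516791 0.05419602]
0.33534528938851316
clock 3.12 pos [0.4276 0.1745 0.1584] shift [ 0.0075 -0.0283  0.3546] turn [ 0.0015  0.0014 -0.0038] F [-0.9 -0.3  0.1] op 0.697
```

Emit:
play_rows:
  deltas:
    - [[-0.4,0.006,-0.026,0.12,0.001,0.001,-0.004],[-0.4,0.006,-0.026,0.24,0.001,0.001,-0.004],[-0.4,0.006,-0.026,0.354,0.001,0.001,-0.004],[-0.4,0.006,-0.026,0.354,0.001,0.001,-0.004]]
  force: 30

```text
clock: 3.62
tool_pos: [0.426, 0.1806, 0.0511]
eef_rot: [0.986, 0.166, -0.002, 0.003]
contact_force: [-0.7, -0.5, 0.2]
opening: 0.701
```

```bash
python3 -c "
from h import *
plan((0.427,0.1816,0.052),0.338)"
```

```text
clock 3.62 pos [0.426  0.1806 0.0511] shift [ 0.0043 -0.0019 -0.0031] turn [ 0.0014  0.0014 -0.0011] F [-0.7 -0.5  0.2] op 0.7007
```

Emit:
play_rows:
  deltas:
    - [[1,0.003,0,0,0.001,0.001,0],[1,0.003,0,0,0.001,0.001,0],[1,0.003,0,0,0.001,0.001,0],[1,0.003,0,0,0.001,0.001,0]]
  force: 30

```text
clock: 4.12
tool_pos: [0.4274, 0.1809, 0.0521]
eef_rot: [0.986, 0.166, 0.0, 0.0]
contact_force: [-0.7, -0.3, 8.0]
opening: 0.408
```

```bash
python3 -c "
from h import *
plan((0.427,0.1816,0.15),0.12)"
```

```text
clock 4.12 pos [0.4274 0.1809 0.0521] shift [-2.000e-04 -2.100e-03 -3.264e-01] turn [ 0.0003 -0.0002  0.068 ] F [-0.7 -0.3  8. ] op 0.408
```

Emit:
play_rows:
  deltas:
    - [[1,0,-0.002,-0.15,0,0,0],[1,0,-0.002,-0.35,0,0,0],[1,0,-0.002,-0.53,0,0,0.03],[1,0,-0.002,-0.53,0,0,0.068]]

```text
clock: 4.62
tool_pos: [0.4285, 0.1825, 0.2146]
eef_rot: [0.998, 0.057, 0.004, -0.001]
contact_force: [0.0, -0.1, -3.8]
opening: 0.404
```

```bash
python3 -c "
from h import *
plan((0.611,-0.01,0.2),0.12)"
```

```text
clock 4.62 pos [0.4285 0.1825 0.2146] shift [0.5304 0.7072 0.0507] turn [-0.0008 -0.0023 -0.0016] F [ 0.  -0.1 -3.8] op 0.4036
```

Emit:
play_rows:
  deltas:
    - [[1,0.12,0.16,0,0,0,0],[1,0.24,0.32,0,0,-0.001,0],[1,0.36,0.48,0,0,-0.002,0],[1,0.48,0.64,0,0,-0.002,-0.001],[1,0.53,0.707,0.05,0,-0.002,-0.001]]

```text
clock: 5.25
tool_pos: [0.613, -0.0151, 0.2002]
eef_rot: [0.998, 0.056, 0.001, -0.0]
contact_force: [-0.1, -0.4, -3.5]
opening: 0.405
```

Emit:
play_rows:
  deltas:
    - [[1,0,0.01,0.12,0,0,0],[1,0,0.01,0.12,0,0,0]]

```text
clock: 5.5
tool_pos: [0.6105, -0.0202, 0.1612]
eef_rot: [0.998, 0.055, -0.003, 0.001]
contact_force: [-0.6, -0.1, -3.0]
opening: 0.406
```

```bash
python3 -c "
from h import *
plan((0.611,-0.01,0.12),0.12)
m,im=snap('wrist','w3'); m2,im2=snap('scene','sc3'); 
cv2.imwrite('pics/w3z.png',cv2.convertScaleAbs(cv2.resize(im,(800,600),interpolation=cv2.INTER_CUBIC),alpha=1.6))
cv2.imwrite('pics/sc3z.png',cv2.convertScaleAbs(cv2.resize(im2[180:330,200:400],(800,600),interpolation=cv2.INTER_CUBIC),alpha=1.4))"
```

```text
clock 5.5 pos [ 0.6105 -0.0202  0.1612] shift [ 0.0062 -0.0338  0.1373] turn [ 0.0002  0.0017 -0.0033] F [-0.6 -0.1 -3. ] op 0.4061
```

View pics/w3z.png

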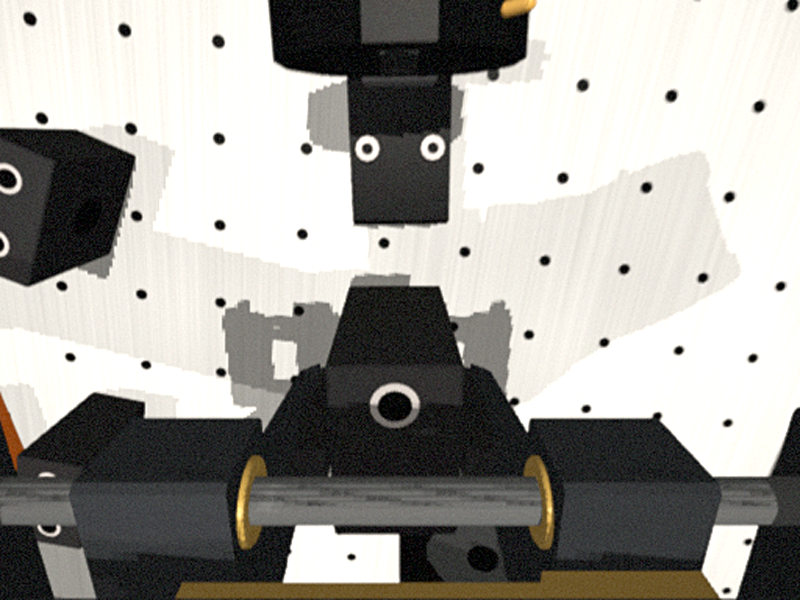

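View pics/sc3z.png

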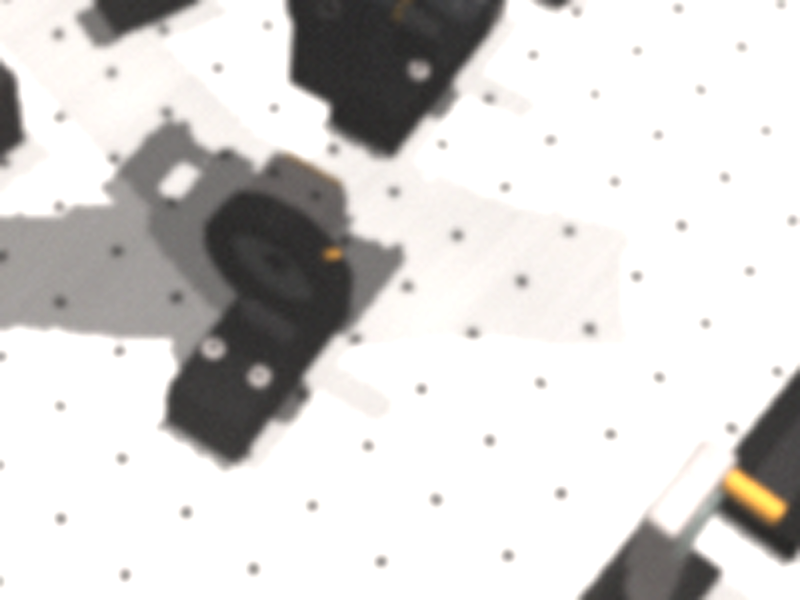

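```bash
cat > m3.py <<'E'
from h import *
m,im=load('w3')
p=lambda u,v,z: pt(m,(u+.5)*.64-.5,(v+.5)*.64-.5,z)[:2]
a,b=p(355,222,.036),p(447,222,.036); sa,sb=p(368,149,.041),p(432,148,.041)
print("mount edge",a,b,np.linalg.norm(a-b),"yaw",np.arctan2(*(b-a)[::-1]),"screws",sa,sb,"yaw",np.arctan2(*(sb-sa)[::-1]))
d=(sa+sb)/2-(a+b)/2; print("screw-edge dir yaw",np.arctan2(d[1],d[0])-np.pi/2)
zb=.1612-.052
c,e=p(349,287,zb),p(441,287,zb); print("block front bottom edge",c,e,np.linalg.norm(c-e),"yaw",np.arctan2(*(e-c)[::-1]))
t1,t2=p(328,366,zb+.07),p(463,366,zb+.07); print("block front top edge",t1,t2,np.linalg.norm(t1-t2))
for y in(.115,.12,.125):
  v=np.array([np.cos(y),np.sin(y)]);u=np.array([-v[1],v[0]])
  M=(a+b)/2; B=(c+e)/2; T=np.array([.6105,-.0202]);S=(sa+sb)/2
  print(y,"along row: edge",u@M,"block face",u@B,"top",u@(t1+t2)/2,"tcp",u@T,"| across: edge",v@M,"screws",v@S,"block",v@B,"tcp",v@T)
E
python3 m3.py
```

```text
mount edge [0.58419973 0.01854089] [0.63244955 0.02388135] 0.0485444713337745 yaw 0.1102349702069813 screws [0.58796082 0.05611063] [0.61926464 0.06001891] yaw 0.12420730046603606
screw-edge dir yaw 0.1271647110497498
block front bottom edge [0.58917436 0.00596834] [0.62493273 0.00995949] 0.03598042121721125 yaw 0.11115452256417618
block front top edge [0.59062729 0.00722239] [0.62434327 0.01102782] 0.03393006152310506
0.115 along row: edge -0.048732220837293304 block face -0.06174607300021419 top -0.060642094819007716 tcp -0.09011942790747893 | across: edge 0.6067404295608282 screws 0.606288477358419 block 0.6039576605159244 tcp 0.6041496327182767
0.12 along row: edge -0.05176530119319622 block face -0.06476507689605374 top -0.06366392311662339 tcp -0.09313903699413338 | across: edge 0.6064891852323261 screws 0.6062229923827771 block 0.6036413819822699 tcp 0.6036914856015493
0.125 along row: edge -0.05479708741926542 block face -0.06778246166834406 top -0.06668415981947699 tcp -0.09615631760971395 | across: edge 0.6062227787057811 screws 0.6061423518638996 block 0.6033100124455053 tcp 0.6032182462291238
```

```bash
python3 -c "
from h import *
plan((0.6117,-0.0107,0.105),0.122)"
```

```text
clock 5.6 pos [ 0.6129 -0.0174  0.1645] shift [-0.0018 -0.0224  0.1985] turn [-0.0003 -0.0006 -0.0032] F [-0.5  0.7 -4. ] op 0.4072
```

Emit:
play_rows:
  deltas:
    - [[1,-0.002,-0.022,0.1,0,0,-0.003],[1,-0.002,-0.022,0.198,0,0,-0.003],[1,-0.002,-0.022,0.198,0,0,-0.003],[1,-0.002,-0.022,0.198,0,0,-0.003]]

```text
clock: 6.1
tool_pos: [0.6128, -0.01, 0.1071]
eef_rot: [0.998, 0.061, 0.002, -0.001]
contact_force: [-0.3, -0.3, -4.8]
opening: 0.403
```

```bash
python3 -c "
from h import *
plan((0.6117,-0.0107,0.09),0.122)
m,im=snap('wrist','w4'); plan((0.6117,-0.0107,0.09),0.122)
cv2.imwrite('pics/w4z.png',cv2.convertScaleAbs(cv2.resize(im,(800,600),interpolation=cv2.INTER_CUBIC),alpha=2))"
```

```text
clock 6.1 pos [ 0.6128 -0.01    0.1071] shift [-0.0041  0.0019  0.057 ] turn [-0.0005 -0.0016  0.    ] F [-0.3 -0.3 -4.8] op 0.4031
clock 6.15 pos [ 0.613  -0.0102  0.1072] shift [-0.0047  0.0013  0.0574] turn [-0.0004 -0.0017 -0.0001] F [-0.6  0.5 -4.2] op 0.4087
```

View pics/w4z.png

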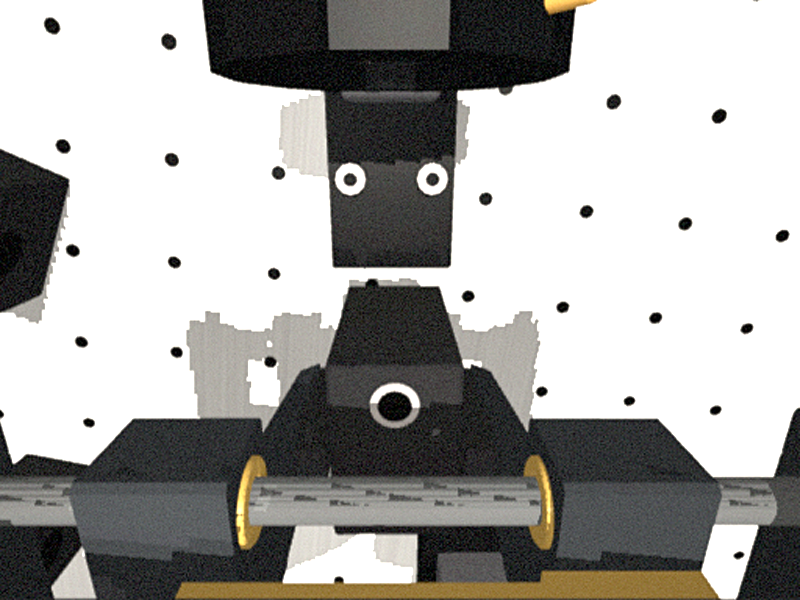

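```bash
python3 -c "
from h import *
m,im=load('w4')
p=lambda u,v,z: pt(m,(u+.5)*.64-.5,(v+.5)*.64-.5,z)[:2]
a,b=p(333,267,.04),p(450,267,.04); sa,sb=p(350,179,.041),p(432,179,.041); c,e=p(349,287,.055),p(440,287,.055)
print(a,b,np.linalg.norm(a-b),c,e,np.linalg.norm(c-e))
for y in (.115,.122,.128):
  v=np.array([np.cos(y),np.sin(y)]);u=np.array([-v[1],v[0]])
  print(y,'edge',u@(a+b)/2,'block',u@(c+e)/2,'diff',u@(a+b-c-e)/2,'across',v@(a+b)/2,v@(sa+sb)/2,v@(c+e)/2)
print(np.arctan2(*(b-a)[::-1]),np.arctan2(*(sb-sa)[::-1]),np.arctan2(*(e-c)[::-1]))
d=(sa+sb-a-b);print(np.arctan2(d[1],d[0])-np.pi/2)
"
```

```text
[0.58337408 0.01920631] [0.63198686 0.025094  ] 0.04896802399859282 [0.59168861 0.0160809 ] [0.62705476 0.02035784] 0.03562382800783107
0.115 edge -0.04772547371011707 block -0.051824357715542 diff 0.004098884005424927 across 0.6062082710655923 0.6058527658987449 0.6074372668573585
0.122 edge -0.05196772768342357 block -0.05607511416688538 diff 0.004107386483461797 across 0.6058593434359258 0.6057554250431345 0.6070596171636993
0.128 edge -0.055601926516849996 block -0.05971644066673374 diff 0.004114514149883757 across 0.6055366335051947 0.6056483654387788 0.6067122414570707
0.12052714469718878 0.12125695639481857 0.12034881252075456
0.1248913023086835
```

Emit:
play_rows:
  deltas:
    - [[1,-0.004,0,0.03,0,-0.002,0],[1,-0.004,0,0.055,0,-0.002,0],[1,-0.004,0,0.075,0,-0.002,0],[1,-0.004,0,0.075,0,-0.002,0]]

```text
clock: 6.65
tool_pos: [0.6113, -0.0104, 0.0839]
eef_rot: [0.998, 0.061, -0.001, -0.001]
contact_force: [0.4, 0.4, -2.7]
opening: 0.408
```

```bash
python3 -c "
from h import *
plan((0.612,-0.0102,0.06),0.122)"
```

```text
clock 6.65 pos [ 0.6113 -0.0104  0.0839] shift [ 0.0025 -0.0002  0.0798] turn [-0.0004  0.0008 -0.0001] F [ 0.4  0.4 -2.7] op 0.4082
```

Emit:
play_rows:
  deltas:
    - [[1,0.001,0,0.02,0,0.001,0],[1,0.001,0,0.04,0,0.001,0],[1,0.001,0,0.05,0,0.001,0]]

```text
clock: 7.02
tool_pos: [0.6124, -0.0107, 0.0692]
eef_rot: [0.998, 0.061, 0.001, -0.0]
contact_force: [0.4, -1.9, 3.3]
opening: 0.41
```

```bash
python3 -c "
from h import *
plan((0.612,-0.0102,0.06),0.122)"
```

```text
clock 7.03 pos [ 0.6124 -0.0107  0.0692] shift [-0.0013 -0.0017  0.0307] turn [-0.0002 -0.0008 -0.0002] F [ 0.4 -1.9  3.3] op 0.4101
```

Emit:
play_rows:
  deltas:
    - [[1,-0.001,0,0.018,0,0,0],[1,-0.001,0,0.036,0,0,0],[1,-0.001,0,0.048,0,0,0]]

```text
clock: 7.4
tool_pos: [0.6122, -0.0107, 0.0544]
eef_rot: [0.998, 0.061, 0.001, -0.0]
contact_force: [-0.9, -1.7, 2.3]
opening: 0.408
```

```bash
python3 -c "
from h import *
plan((0.612,-0.0102,0.052),0.122)"
```

```text
clock 7.4 pos [ 0.6122 -0.0107  0.0544] shift [-0.0005 -0.0016  0.0081] turn [-0.0002 -0.0007 -0.0002] F [-0.9 -1.7  2.3] op 0.4081
```

Emit:
play_rows:
  deltas:
    - [[1,0,0,0.006,0,0,0],[1,0,0,0.01,0,0,0],[1,0,0,0.012,0,0,0]]

```text
clock: 7.78
tool_pos: [0.6121, -0.0107, 0.0521]
eef_rot: [0.998, 0.06, 0.001, -0.0]
contact_force: [-3.7, -2.2, 16.2]
opening: 0.409
```

```bash
python3 -c "
from h import *
plan((0.612,-0.0102,0.052),0.122)"
```

```text
clock 7.78 pos [ 0.6121 -0.0107  0.0521] shift [-0.0001 -0.0017  0.0003] turn [ 0.     -0.0007 -0.0003] F [-3.7 -2.2 16.2] op 0.409
```

Emit:
play_rows:
  deltas:
    - [[1,0,-0.005,-0.004,0,0,0],[1,0,-0.008,-0.004,0,0,0],[1,0,-0.008,-0.004,0,0,0]]

```text
clock: 8.15
tool_pos: [0.612, -0.0106, 0.0524]
eef_rot: [0.998, 0.06, 0.001, 0.001]
contact_force: [2.6, -4.7, -3.3]
opening: 0.407
```

Emit:
play_rows:
  deltas:
    - [[1,0,0.01,0,0,0,0],[1,0,0.016,0,0,0,0],[1,0,0.016,0,0,0,0]]

```text
clock: 8.52
tool_pos: [0.6119, -0.0112, 0.0523]
eef_rot: [0.998, 0.061, 0.001, -0.002]
contact_force: [-0.3, 4.8, -1.6]
opening: 0.406
```

Emit:
play_rows:
  deltas:
    - [[1,0,-0.002,0,0,0,0],[0,0,-0.002,0,0,0,0],[-0.4,0,-0.002,0,0,0,0],[-0.4,0,-0.002,0,0,0,0]]

```text
clock: 9.02
tool_pos: [0.6117, -0.0107, 0.0522]
eef_rot: [0.998, 0.061, 0.001, -0.002]
contact_force: [0.1, -0.9, 0.5]
opening: 0.689
```

Emit:
play_rows:
  deltas:
    - [[-0.4,0,0,-0.1,0,0,0],[-0.4,0,0,-0.25,0,0,0],[-0.4,0,0,-0.45,0,0,0],[-0.4,0,-0.1,-0.6,0,0,0],[-0.4,0,-0.2,-0.7,0,0,0]]

```text
clock: 9.65
tool_pos: [0.6045, 0.0488, 0.2649]
eef_rot: [0.998, 0.061, 0.002, -0.002]
contact_force: [0.4, 0.1, -0.6]
opening: 0.697
```

```bash
python3 -c "
from h import *
plan((0.612,-0.0102,0.052),0.122)
m,im=snap('wrist','w5'); m2,im2=snap('top','t5'); 
cv2.imwrite('pics/w5z.png',cv2.convertScaleAbs(cv2.resize(im,(800,600),interpolation=cv2.INTER_CUBIC),alpha=1.6))
cv2.imwrite('pics/t5z.png',cv2.convertScaleAbs(cv2.resize(im2[100:250,150:350],(800,600),interpolation=cv2.INTER_CUBIC),alpha=1.4))"
```

```text
clock 9.65 pos [0.6045 0.0488 0.2649] shift [-0.0022  0.2006  0.709 ] turn [-0.001  -0.0013 -0.0002] F [ 0.4  0.1 -0.6] op 0.6972
```

View pics/w5z.png

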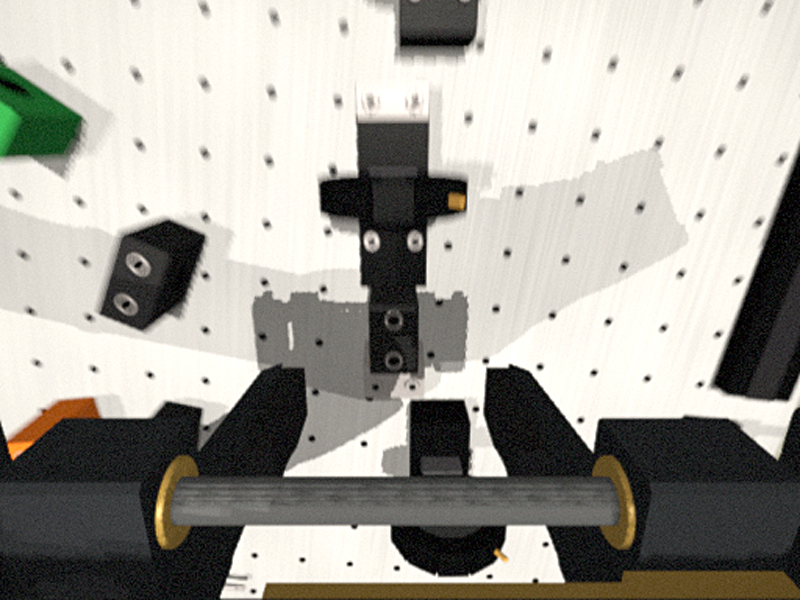

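View pics/t5z.png

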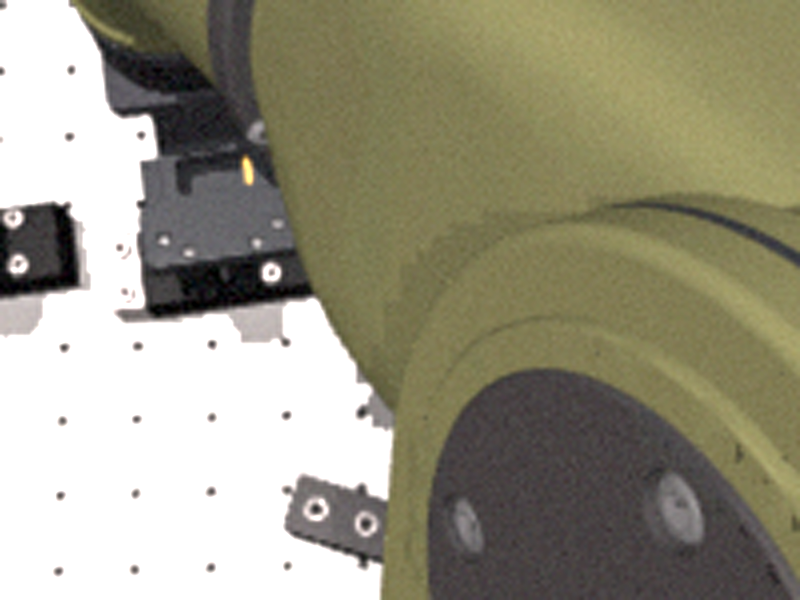

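Emit:
play_rows:
  deltas:
    - [[-0.4,0,0.18,0,0,0,0],[-0.4,0,0.36,0,0,0,0],[-0.4,0,0.5,0,0,0,0],[-0.4,0,0.5,0,0,0,0]]

```text
clock: 10.25
tool_pos: [0.6236, -0.1017, 0.2634]
eef_rot: [0.998, 0.06, 0.003, -0.002]
contact_force: [0.3, -0.4, -0.6]
opening: 0.7
```

```bash
python3 -c "
from h import *
plan((0.612,-0.0102,0.052),0.122)
m,im=snap('wrist','w6')
print([px(m,p) for p in [(.612,-.01,.07),(.616,-.05,.04)]])
cv2.imwrite('pics/w6z.png',cv2.convertScaleAbs(cv2.resize(im[60:260,180:330],None,fx=3.0,fy=3.0,interpolation=cv2.INTER_CUBIC),alpha=1.6))"
```

```text
clock 10.25 pos [ 0.6236 -0.1017  0.2634] shift [-0.0058 -0.3049  0.7059] turn [-0.0012 -0.0018 -0.0007] F [ 0.3 -0.4 -0.6] op 0.7004
[(np.float64(251.05048202113593), np.float64(79.23731084778773)), (np.float64(250.39838817582046), np.float64(118.20141402030079))]
```

View pics/w6z.png

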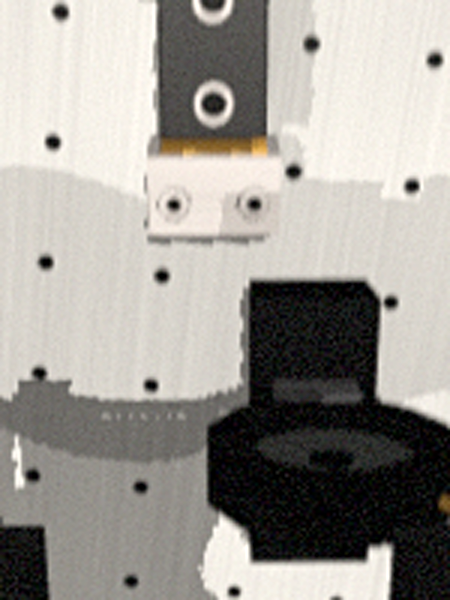

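```bash
python3 -c "
from h import *
m,im=load('w6')
p=lambda u,v,z: pt(m,180+(u+.5)/3-.5,60+(v+.5)/3-.5,z)[:2]
y=.122;v=np.array([np.cos(y),np.sin(y)]);u=np.array([-v[1],v[0]])
for n,q in [('spacer rear',p(213.5,139,.069)),('stop rear',p(212,238,.04)),('stop front top',p(213,155,.04)),('pad top edge',p(213,142,.038)),('stop screws',(p(174,205,.041)+p(254,205,.041))/2),('sp screw',p(214,104,.07))]: print(n,u@q,v@q)
a,b=p(160,139,.069),p(267,139,.069); print(np.arctan2(*(b-a)[::-1]))
m,im=load('w5')
p=lambda u,v,z: pt(m,(u+.5)*.64-.5,(v+.5)*.64-.5,z)[:2]
c=[(370,307),(417,307),(418,373),(370,373)]
a,b=p(393.5,320,.07),p(394,360,.07); print('screws',a,b,np.linalg.norm(a-b),'yaw',np.arctan2(*(a-b)[::-1])-np.pi/2,'mid along/across',u@(a+b)/2,v@(a+b)/2)
a=(p(372,241,.041)+p(415,241,.041))/2; print('mount screws',u@a,v@a)
a=(p(372,101,.041)+p(415,102,.041))/2; print('rear stop screws',u@a,v@a)
"
```

```text
spacer rear -0.10990661662807215 0.6059059173750421
stop rear -0.14784079232180228 0.6051480019046717
stop front top -0.11713099363084926 0.6056715154258769
pad top edge -0.11258374250883309 0.6056903842003872
stop screws -0.13530538936135614 0.605967411026183
sp screw -0.09859571674485222 0.6061235746370336
0.11906605765818894
screws [0.60902754 0.00862915] [ 0.61320469 -0.0228808 ] 0.03178561763748104 yaw 0.13179748012010117 mid along/across -0.08144421804262127 0.6057066328124032
mount screws -0.013765094183861954 0.6056648475081141
rear stop screws 0.08254930168515492 0.6058497144020035
```

```bash
python3 -c "
from plant import r,get_state
print(r.finish_job()); print(get_state()['clock'])"
```

```text
the job is handed in; nothing more can be done
None
the job is handed in; nothing more can be done
```

The 55 mm spacer, the leftmost of the three in the top picture, is seated in the gap and the job is handed in. That took about 10.3 s of the 69 s allowed.

**Choosing the spacer:** I picked it from the wrist-camera measurements, which gave a gap of about 57 mm and spacers of about 55, 65 and 60 mm. I did not try the other two spacers in the gap. The feel during and after insertion confirmed the choice:
- Drag of about 5–6 N came on as it entered past the sloped lead-ins.
- It reached the table with the grasp at z = 52.1 mm, the same height as when I picked it up, with a 16 N press.
- Pushed toward the mount it was solid: 0.1 mm of travel at 4.7 N.
- Pushed toward the pad it resisted with 4.8 N and moved only 0.6 mm, which fits the pad spring held back by about 3 mm.

**Checks after release:**
- **Position:** the spacer is within about 0.5 mm of the row's centre line.
- **Angle:** it is turned about 0.003 to 0.01 rad from the row, depending on which picture is used.
- **Pad:** the spacer's rear edge measures about 3 mm in front of the stop's hard face. With roughly 1 mm of edge bevel assumed, that puts the pad back by about 3 mm, against the 2.5 mm needed. The camera is only good to about 1–2 mm, so this relies on the feel test as well.
- **Other objects:** the highest force I read was about 16 N, and the robot was clear of everything at hand-in. I never moved against the other two spacers or the loose items, but I did not re-measure where they stand afterwards.

No check failed. One early reading of the front stop's top edge was 2–3 mm off, so I set it aside in favour of the other edges, which agreed with each other.

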